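# Stow the slicing insert in its dock and latch it

### The arm

A 6-joint arm with a two-finger parallel gripper is mounted at the origin on the work surface. World frame = base frame: x ahead of the robot, y to its left, z up, the work surface at z = 0. Lengths are in mm, angles in rad, forces in N, time in s.
With the tool pointing down it reaches from about 350 to 975 mm from the base axis. Payload 7.1 kg.
Tool frame: the origin (TCP) lies between the finger pads; the fingertips stand 17 mm ahead of it and the grasp point (between the pads) lies 2 mm behind it (tip_reach is the y of the fingertips in the tool frame, in mm); y points along the fingers, x is the direction in which the jaws open and shut, and the axes are right-handed (so a half turn about y gives the same grasp; the last joint's range is limited). The gripper opens to 88 mm and grips with 3 to 60 N. Pads are 20 mm wide; open, the fingers measure 115 mm over their backs; the gripper's body (75 mm by 178 mm) begins 61 mm behind the grasp point.
Start: joints at [-0.019, 0.423, 1.63, -0, 1.089, -0.019], TCP at [624.984, 0.026, 239.675] pointing down, gripper open.
Joint ranges: [-3, 3], [-0.9, 2.11], [0.09, 2.58], [-1.31, 4.45], [0.11, 2.69], [-2.54, 2.54]. Speed limits (rad/s): [2.39, 2.39, 3.01, 3.14, 3.14, 3.14].

### API

Orientations are given as a rotation vector (axis times angle).
In Python, from workcell import get_obs, get_image, camera_model, close_job, silhouettes, tip_of, tip_reach gives the robot as it stands. The module is installed in compiled form; this text tells all that it offers.
- The arm moves only by the tool arm_command, never from a script. Its argument "targets" is a list of rows, each a list of 4 numbers: the shift along the tool's x, y, z in mm, then the turn about the tool's y in rad. A call has 1 to 20 rows; each row shifts and turns the commanded pose from where the row before left it, along the tool's axes as they then stand; what a row does not reach is not made up. A row lasts 1/12 s, in which the tool goes at most 41.7 mm and 7.16 degrees, less where a joint would pass 70% of its speed; a pose out of reach is approached as far as the arm can. A call is refused whole if a number of a shift passes 41.7 or a number of a turn 0.125, either way. A call with a gripper value outside its range is refused whole. "gripper" is the opening in per cent of the stroke, from 0 (shut) to 100 (fully open), set as the call begins (left out, the last holds). The fingers move at their own pace and stop on an object; the grip force is fixed at half the most. Time passes only in rows, so rows that do not move let the fingers close. It gives the time, the measured TCP pose, the force and the opening at its end, in the units of the state.
- get_obs(): the state, without advancing time (a new reading comes with each control period).
- get_image(name): name is "scene" or "side" or "wrist"; returns the picture (400x640x3 uint8, blue, green, red); there is no depth.
- camera_model(name): a dict with "mtx" (3x3 intrinsics, pixels), "position" and "orientation" of the camera in the world. Camera axes: x right, y up, looking along -z (the intrinsics and any distortion apply to the point x, -y, -z); pixel columns grow to the right and rows downward; lengths in mm; the calibration is good to about 2 mm. A picture is of the moment at which its call begins: read the wrist's pose just before it. camera_model takes no time and is no camera call; for the wrist camera it gives the pose at the moment of the call.
- close_job(): hands the job in, once; it reports no verdict.
Trained networks look in the newest picture that a camera, given by its name, has taken for a name from the list of things; names that differ only in an ending like _2 or _b are one class to them, and where a whole thing is asked for, a point or a joint stands for the part that bears it (a point fixed in the world has none). Each returns a list of dicts, best first, with "conf" (0 to 1); they miss things now and then, are a little off and sometimes report something else, mostly with a low value. They report only what shows in the picture. A call takes as long as a camera call. They do not tell look-alikes from the thing itself.
- silhouettes(camera, thing): "pixels" (400x640 bool, what is visible of it) and "at" ([column, row] in pixels, amid what is visible of it).
- tip_of(camera, thing): "at" ([column, row] in pixels: a listed point, or the origin of a listed thing).
The state is a dict: "t": time; "qpos": joint angles; "qvel": joint speeds; "joint_torque": joint torques, N m; "ee_pos": TCP position; "orientation": TCP orientation; "ft_force": force on the tool from outside, world axes, zero at the start; "moment": the same for the moment, N m; "width": finger opening in mm.
Only numpy, scipy, OpenCV 4.12 (cv2) and the standard library are available. Lean on these libraries where they do the work, as an engineer would, in place of code of your own. Each camera call takes 0.05 s, during which the arm holds its last target. There are 200 camera calls.

### The job

The slicing insert with the orange tab has drained: put it away in the grey storage dock. Swing the dock's red latch aside, gently slide the insert into the slot until it is fully home, then swing the latch all the way back across it so it cannot come out. Leave the blue-tabbed insert and everything else on the counter where they are.

Things in the scene. Friction and masses are not known exactly. Their poses are not given: they have to be found in the camera images.
- insert: Insert to stow, upright in a stand slot: white slab with ribbed steel panel, 110 mm wide (its y) x 60 high (z) x 6 thick (x), with a bright orange finger tab up from the middle of its top edge: 34 wide (y), 10 thick (x), 38 high, tab top 98 above the origin. The rest of the top edge is two bare shoulders at 60. Origin: centre of the lower edge. Same both ways round. 90 g.
- stand: White plastic draining stand, fixed, 170 mm (its x) x 130 (its y) x 38 high. Two slots run along its y, centred at x = -42 and +42; each is 9 wide, its floor 12 and its rim 38 above the counter, open at the top. Inserts stand in it loosely. Origin: centre of the underside.
- dock: Grey dock, fixed, in mm 60 (x) x 160 (y: -65 to +95) x 70 high. One upright slot opens in its top, centred at x = y = 0: 8 wide (x), 113 long (y), 60 deep, floor 10 above the counter; the top 5 flares outward by 4 all round as a lead-in. With the insert home its shoulders are flush with the dock's top and only the tab stands out. Origin: under the slot's centre, on the counter.
- slot_floor (a point): Centre of the slot's floor, axes as the dock; the insert's origin comes here when it is home, the insert's y along the dock's y either way round.
- latch_pivot (a point): On the vertical pivot axis of the latch, at the height of the dock's top (70 mm), at x = 0, y = +78 mm in the dock.
- latch (a joint): Red latch: flat arm 46 mm long, 14 wide, 2.5 above the dock's top, turning level on the vertical pivot. 0 (stop): along the dock's -y, across the slot's end, over the insert's shoulder. Grows toward the dock's -x (clockwise from above); 1.57: along -x, clear of the slot; stop at 1.6. Stays put; 1 N at the post moves it. Starts blocking the slot; an insert over 2 mm proud blocks it.
- latch_post (a point): Top centre of the latch's round upright red finger post (mm: 12 diameter, 34 high, 38 from the pivot; top 112.5, foot 78.5 above the counter). Moves with the latch.
- spare: The same insert with a blue tab, standing in the other slot of the stand (same size, axes and origin). Leave alone.
- jar: Clear plastic blender jar with a black snap lid and handle, loose, 126 mm diameter, 224 high; origin: centre of the underside. Leave alone.
- canister: Aluminium canister with dark twist cap, loose, 62 mm diameter, 88 high; origin: centre of the underside. Leave alone.
- brush: Green scrubbing brush, loose, 150 mm (x) x 45 x 34 high; origin: centre of the underside. Leave alone.
- saucer: White saucer, loose, 112 mm diameter, 16 high; origin: centre of the underside. Leave alone.
- washer0: Steel washer, 24 mm diameter, 3 thick, lying in the saucer; origin: centre of the underside. Leave alone.
- washer1: Steel washer, 24 mm diameter, 3 thick, lying in the saucer; origin: centre of the underside. Leave alone.
Mind the look-alikes: they are no part of the job. Of the things like the dock, leave any that is green; of the rest the smaller one is meant. Leave any green look-alike of the insert alone.

How it is judged (in metres and radians):
On the way, in this order (a step that is already met when the one before it is completed fails the run):
1. the latch is swung aside, clear of the slot, before the insert goes in (value of joint latch above 0.5 rad and horizontal distance between insert and slot_floor above 0.03 m), for 0.1 s.
2. the insert is fully home in the slot with the latch still aside (horizontal distance between insert and slot_floor below 0.004 m and z of insert in the frame of slot_floor between -0.003 and 0.003 m and angle between insert's own z axis and vertical below 0.06 rad and angle between the y axis of insert and the y axis of dock, either way round below 0.06 rad and value of joint latch above 0.4 rad), for 0.2 s.
At the end, for the whole second after the job is handed in: The orange-tabbed insert stands at rest in the dock's slot, its lower edge within 3 mm of the slot's floor and 4 mm of its centre, upright and in line with the slot within 0.06 rad, and the latch is back across it (joint below 0.15 rad), at rest; nothing is held (horizontal distance between insert and slot_floor below 0.004 m and z of insert in the frame of slot_floor between -0.003 and 0.003 m and angle between insert's own z axis and vertical below 0.06 rad and angle between the y axis of insert and the y axis of dock, either way round below 0.06 rad and value of joint latch below 0.15 rad and linear speed of insert below 0.02 m/s and velocity of joint latch below 0.1 rad/s); the robot touches nothing.
It fails at once if the insert is dropped or forced into the dock (over 40 N between them) (contact force between insert and dock above 40 N).
It fails at once if the blue-tabbed insert is moved by more than 20 mm (distance of spare from where it was at the start of the episode above 0.02 m).
It fails at once if the jar, canister, brush, saucer or a washer is moved by more than 20 mm (distance of any of jar, canister, brush, saucer, washer0, washer1 from where it was at the start of the episode above 0.02 m).
It also fails if it takes over 64 s, if anything falls off the work surface, if the arm or the gripper's body presses on something with over 40 N, if the wrist force passes 120 N, or if a joint passes its speed limit or range.

## Working session

There is one attempt and no reset: what is moved stays moved. The work goes in short steps, Python scripts to look and compute and a tool call to move; the robot and the scene stay as the last step left them, time stands still between calls to the robot, and variables do not carry over. Pictures are saved under pics/ and viewed, about 8 in all and at most 12, crops included, and the job is handed in when it is done.

Besides the shell and the picture viewer there is one more tool, called after "Request:" as a command line: name --pt "numbers of a row" for each row, then --argument value for the rest. arm_command: Moves the arm, as the interface text tells. Its arguments: {"type":"object","properties":{"targets":{"type":"array","items":{"type":"array","items":{"type":"number"}}},"gripper":{"type":"number"}},"required":["targets"]}

```bash
mkdir -p pics; cat > h.py <<'E'
import numpy as np, cv2
from scipy.spatial.transform import Rotation as R
from workcell import *
def rot(o):
    o=np.array(o,float)
    return o if o.shape==(3,3) else (R.from_rotvec(o).as_matrix() if o.size==3 else R.from_quat(o).as_matrix())
def ray(cm,px):
    K=np.array(cm["mtx"]);d=np.linalg.inv(K)@[px[0],px[1],1]
    return np.array(cm["position"]),rot(cm["orientation"])@[d[0],-d[1],-d[2]]
def at_z(cm,px,z):
    p,d=ray(cm,px);return p+d*(z-p[2])/d[2]
def proj(cm,P):
    c=rot(cm["orientation"]).T@(np.array(P,float)-cm["position"])
    u=np.array(cm["mtx"])@[c[0],-c[1],-c[2]];return u[:2]/u[2]
E
python3 - <<'E'
from h import *
o=get_obs();print(o)
for c in ["scene","side"]:
    im=get_image(c);cv2.imwrite(f"pics/{c}0.png",im)
    cm=camera_model(c);print(c,cm)
    for n in ["insert","dock","latch","stand","spare"]:
        for s in silhouettes(c,n):print(n,round(s["conf"],2),np.round(s["at"]),s["pixels"].sum())
    for n,z in [("insert",12),("slot_floor",10),("latch_pivot",70),("latch_post",112.5),("dock",0),("stand",0),("spare",12)]:
        for s in tip_of(c,n):print("tip",n,round(s["conf"],2),np.round(s["at"],1),np.round(at_z(cm,s["at"],z)))
E
```

```text
{'t': 0.0, 'qpos': array([-1.90169285e-02,  4.23832648e-01,  1.63066519e+00,  1.41061018e-05,
        1.08859421e+00, -1.90091139e-02]), 'qvel': array([ 0.00069162, -0.00131438, -0.0006981 , -0.00092581, -0.0011396 ,
        0.00147043]), 'joint_torque': array([ 1.28069914e-03, -5.44622147e+01, -2.73670936e+01,  6.42951974e-02,
        2.27214623e-02, -1.51321510e-04]), 'ee_pos': array([6.24483460e+02, 2.86210056e-02, 2.38916537e+02]), 'orientation': array([-1.57075501e+00,  1.18850190e-03,  1.16593678e-03]), 'ft_force': array([-0.55341448,  0.47305075,  0.59430704]), 'moment': array([ 0.04692638, -0.03012929, -0.03680866]), 'width': 87.53298347187472}
scene {'mtx': array([[379.40049011,   0.        , 321.15672118],
       [  0.        , 379.40049011, 193.84628393],
       [  0.        ,   0.        ,   1.        ]]), 'position': array([1173.65609502,  270.08213985, 1039.32330305]), 'orientation': array([0.43377839, 0.5832066 , 1.82770328])}
insert 0.89 [248. 183.] 316
dock 0.98 [355. 234.] 1703
dock 0.71 [394. 177.] 2652
latch 0.52 [413. 165.] 186
latch 0.5 [485. 174.] 74
stand 0.7 
[... 1933 characters left out ...]
] [331. 385.  70.]
tip latch_pivot 0.72 [161.6 163.1] [259. 551.  70.]
tip latch_pivot 0.52 [363.1 203.3] [641.  24.  70.]
tip latch_post 0.78 [214.8 165.1] [364. 365. 112.]
tip latch_post 0.64 [315.8 203.1] [494.  30. 112.]
tip latch_post 0.62 [161.3 153.2] [258. 529. 112.]
tip latch_post 0.5 [305.3 169.6] [571. 204. 112.]
tip latch_post 0.44 [250.5 175. ] [424. 254. 112.]
tip dock 0.89 [230.5 217.2] [354. 251.   0.]
tip dock 0.85 [319.  204.1] [605. 181.   0.]
tip dock 0.72 [175.7 192.1] [269. 474.   0.]
tip dock 0.63 [410.2 227.7] [747. -55.   0.]
tip stand 0.87 [392.1 271.3] [ 579. -171.    0.]
tip stand 0.28 [304.8 168.9] [695. 406.   0.]
tip spare 0.71 [403.9 260.4] [ 620. -165.   12.]
```

```bash
python3 -c "
import cv2
a=cv2.imread('pics/scene0.png')[120:290,190:520];b=cv2.imread('pics/side0.png')[120:370,130:460]
import numpy as np
a=cv2.resize(a,(759,391),interpolation=3);cv2.imwrite('pics/a.png',a)
cv2.imwrite('pics/b.png',cv2.resize(b,(759,575),interpolation=3))"
```

```text
(no output)
```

View pics/a.png

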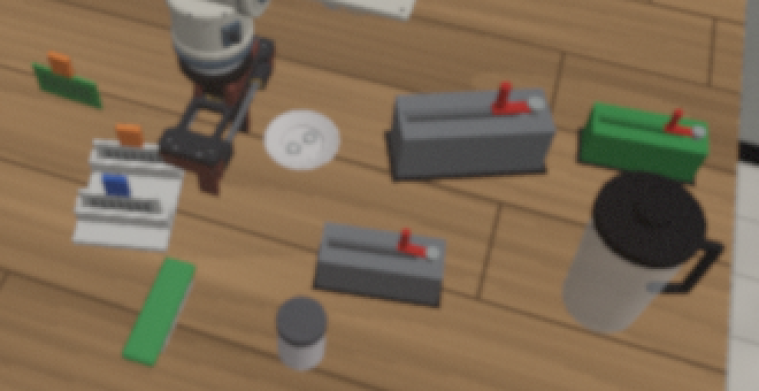

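View pics/b.png

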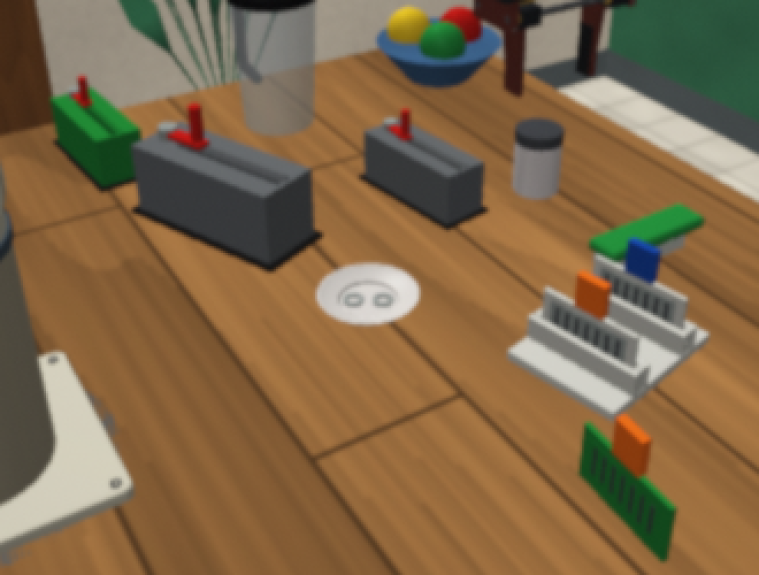

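The scene view shows the small grey dock around pixel (355,235), with its red post at (367,222). The stand is at (249,213): orange insert at (247,180), blue at (240,203). The large grey and green docks and the green insert are look-alikes. I'll go over the dock and look from above.

Request:
arm_command --pt "-4 -10 20 0" --pt "-4 -10 25 0" --pt "-4 -10 25 0" --pt "-4 -10 25 0" --pt "-4 -10 25 0" --pt "-4 -10 25 0" --pt "-4 -10 25 0" --pt "0 0 10 0" --pt "0 0 0 0" --pt "0 0 0 0"

```text
t: 2.13
ee_pos: [596.8, 179.8, 309.0]
orientation: [-1.572, -0.0, 0.001]
ft_force: [-0.6, 0.2, -0.5]
width: 87.5
```

```bash
python3 - <<'E'
from h import *
o=get_obs();print(o["t"],o["ee_pos"],o["orientation"])
cm=camera_model("wrist");im=get_image("wrist");cv2.imwrite("pics/w1.png",im);print(cm)
for n,z in [("slot_floor",10),("latch_pivot",70),("latch_post",112.5),("dock",0)]:
    for s in tip_of("wrist",n):print("tip",n,round(s["conf"],2),np.round(s["at"],1),np.round(at_z(cm,s["at"],z),1))
E
```

```text
2.1333 [596.77809093 179.79610658 309.03653182] [-1.57151565e+00 -3.98030200e-04  1.40136625e-03]
{'mtx': array([[351.37033037,   0.        , 313.98420517],
       [  0.        , 351.37033037, 197.83586001],
       [  0.        ,   0.        ,   1.        ]]), 'position': array([597.34373551, 248.7662986 , 453.96493917]), 'orientation': array([-0.26077201,  0.00070058,  0.00188534])}
tip slot_floor 0.93 [311.9 162. ] [594.4 177.5  10. ]
tip slot_floor 0.45 [278.4 397. ] [ 542.9 -187.5   10. ]
tip latch_pivot 0.88 [9.6 8.2] [295.7 339.9  70. ]
tip latch_pivot 0.67 [310.9 160.4] [593.7 188.9  70. ]
tip latch_pivot 0.6 [176.5 267.1] [433.1  60.4  70. ]
tip latch_pivot 0.57 [301.   95.2] [583.3 257.7  70. ]
tip latch_post 0.38 [300.6  95. ] [584.5 256.9 112.5]
tip dock 0.93 [314.  162.6] [597.1 175.1   0. ]
tip dock 0.75 [122.8 112.5] [356.7 238.1   0. ]
```

View pics/w1.png

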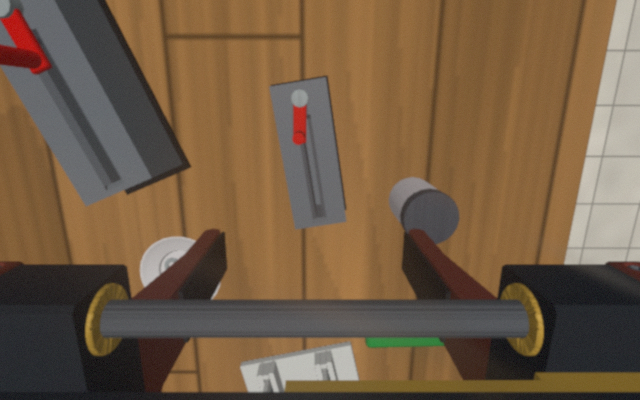

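```bash
python3 - <<'E'
from h import *
cm=camera_model("wrist");im=cv2.imread("pics/w1.png")
for px in [(271,87),(326,77),(345,221),(298,227)]:print(np.round(at_z(cm,px,70),1))
print("pivot",at_z(cm,(300,98),72))
b,g,r=[im[...,i].astype(int) for i in range(3)]
m=((r>120)&(g<70)&(b<70)).astype(np.uint8);m[:60]=0;m[:,:250]=0;m[200:]=0
print(cv2.boundingRect(m))
for z in (78.5,112.5):print("post",z,at_z(cm,(299.5,137),z))
# slot dark
cv2.imwrite("pics/w1c.png",cv2.resize(im[65:240,250:370],None,fx=4,fy=3.4,interpolation=2))
E
```

```text
[552.5 265.1  70. ]
[609.8 274.9  70. ]
[632.9 117.7  70. ]
[578.7 110.4  70. ]
pivot [582.71434189 253.96409952  72.        ]
(293, 106, 14, 39)
post 78.5 [582.00382205 214.18645727  78.5       ]
post 112.5 [583.43420436 217.22139268 112.5       ]
```

View pics/w1c.png

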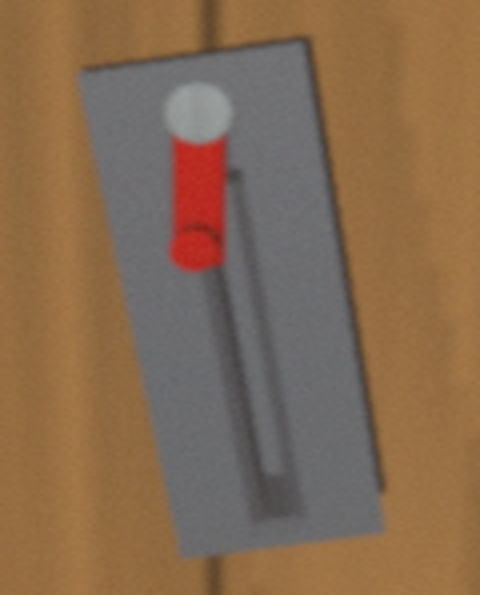

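Request:
arm_command --pt "0 0 0 -0.075" --pt "0 0 0 -0.075" --pt "-3.8 0 19 0" --pt "-3.8 0 19 0" --pt "0 30 0 0" --pt "0 30 0 0" --pt "0 30 0 0" --pt "0 30 0 0" --pt "0 30 0 0" --pt "0 20 0 0" --pt "0 20 0 0" --pt "0 14 0 0" --pt "0 0 0 0" --pt "0 0 0 0"

```text
t: 3.55
ee_pos: [583.7, 215.9, 105.2]
orientation: [-1.568, -0.116, 0.118]
ft_force: [-0.3, -1.0, 0.1]
width: 87.6
```

Request:
arm_command --pt "0 0 0 0" --pt "0 0 0 0" --pt "0 0 0 0" --pt "0 0 0 0" --pt "0 0 0 0" --pt "0 0 0 0" --pt "0 0 0 0" --pt "0 0 0 0" --pt "0 0 0 0" --gripper 0

```text
t: 4.3
ee_pos: [583.7, 216.5, 105.7]
orientation: [-1.568, -0.118, 0.118]
ft_force: [0.2, -0.3, -0.2]
width: 31.4
```

Request:
arm_command --pt "0 0 0 0" --pt "0 0 0 0" --pt "0 0 0 0" --pt "0 0 0 0" --pt "0 0 0 0" --pt "0 0 0 0" --gripper 0

```text
t: 4.8
ee_pos: [583.5, 216.3, 105.5]
orientation: [-1.568, -0.117, 0.118]
ft_force: [-1.7, -1.5, 0.1]
width: 11.3
```

Request:
arm_command --pt "-4 0 0.8 0" --pt "-4 0 1.2 0" --pt "-3.8 0 1.7 0" --pt "-3.7 0 2 0" --pt "-3.4 0 2.5 0" --pt "-3.1 0 2.8 0" --pt "-2.8 0 3.1 0" --pt "-2.4 0 3.4 0" --pt "-2 0 3.7 0" --pt "-1.6 0 3.8 0" --pt "-1.1 0 4 0" --pt "-0.8 0 4.1 0" --pt "0 0 0 0" --pt "0 0 0 0"

```text
t: 5.97
ee_pos: [546.0, 244.9, 105.6]
orientation: [-1.567, -0.118, 0.119]
ft_force: [0.1, 1.9, -3.0]
width: 11.4
```

Request:
arm_command --pt "0 0 0 0" --pt "0 0 0 0" --pt "0 0 0 0" --pt "0 0 0 0" --pt "0 0 0 0" --pt "0 0 0 0" --pt "0 0 0 0" --pt "0 -20 0 0" --pt "0 -30 0 0" --pt "0 -30 0 0" --pt "0 -30 0 0" --pt "0 -30 0 0" --pt "0 -30 0 0" --pt "0 -30 0 0" --pt "0 0 0 0" --pt "0 0 0 0" --gripper 60

```text
t: 7.3
ee_pos: [547.3, 244.6, 307.6]
orientation: [-1.566, -0.121, 0.115]
ft_force: [-0.4, 0.5, -1.0]
width: 52.3
```

```bash
python3 - <<'E'
from h import *
o=get_obs();print(o["t"],o["ee_pos"],o["orientation"])
cm=camera_model("wrist");im=get_image("wrist");cv2.imwrite("pics/w2.png",im);
for n,z in [("slot_floor",10),("latch_pivot",70),("latch_post",112.5)]:
    for s in tip_of("wrist",n)[:2]:print("tip",n,round(s["conf"],2),np.round(s["at"],1),np.round(at_z(cm,s["at"],z),1))
E
```

```text
7.3 [547.30859842 244.63348901 307.63916727] [-1.56624794 -0.12075258  0.11472317]
tip slot_floor 0.79 [338.8 215.1] [592.  178.3  10. ]
tip latch_pivot 0.94 [345.  164.7] [581.5 254.8  70. ]
tip latch_pivot 0.88 [86.8 45.4] [303.  335.5  70. ]
tip latch_post 0.81 [309.7 180.8] [544.8 240.1 112.5]
tip latch_post 0.47 [344.5 217.3] [585.3 207.9 112.5]
```

View pics/w2.png

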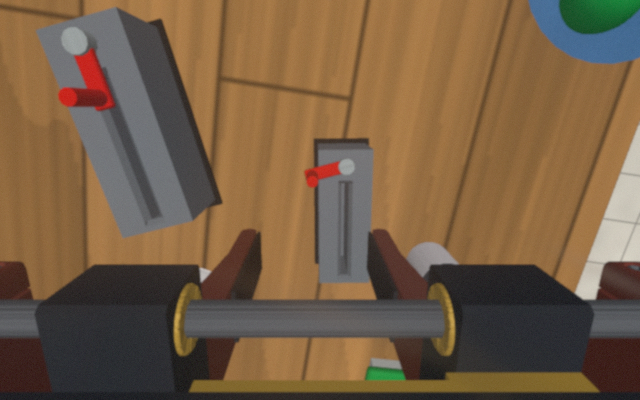

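The latch is open: post at pixel (310,178), pivot at (346,166). I'll measure the slot from this view.

```bash
python3 - <<'E'
from h import *
im=cv2.imread("pics/w2.png");cv2.imwrite("pics/w2c.png",cv2.resize(im[130:290,305:385],None,fx=6,fy=3.7,interpolation=2))
g=cv2.cvtColor(im,7)
for r in range(190,270,15):print(r,g[r,312:378])
E
```

```text
190 [103  95  75  53  54  60  86 110 115 116 117 115 118 116 115 117 117 120
 119 115 116 117 117 116 118 114 103  99  99 107 111 109  94  71  70  75
  80  91  95 101 105 113 118 116 120 120 117 118 117 116 118 118 118 118
 118 118 117 119 116 116 116 109 108 108 108 106]
205 [104  93  75  55  51  61  87 109 114 117 118 119 116 116 116 118 116 119
 117 118 116 117 114 116 118 114 104  96  96 108 113 104  87  74  71  76
  86  96 101 103 110 117 117 119 117 115 118 117 120 119 115 115 116 119
 118 114 118 115 117 115 113 108 111 108 109 105]
220 [102 100  80  61  50  58  77 103 114 116 114 114 117 113 115 113 116 116
 119 114 113 118 116 117 114 112 106  94  98 108 113 102  86  76  73  77
  84  92  95 102 106 117 116 114 117 117 115 115 118 115 113 114 116 115
 119 118 117 117 114 110 111 112 110 108 111 110]
235 [104 100  85  61  50  60  81 105 113 116 115 117 115 116 114 117 117 115
 117 115 114 113 118 115 114 111 100  96 101 110 111  98  79  75  72  77
  89  93  97 103 113 114 117 115 117 117 115 118 117 115 118 114 117 116
 112 101  75  52  48  42  50  50  53  56  57  56]
250 [105  96  85  61  54  54  79 102 112 115 118 116 115 115 117 113 117 115
 116 114 115 117 117 114 111 106  98  97 100 110 108  97  77  69  72  80
  87  93  94 107 113 115 116 113 118 114 116 116 114 113 115 115 114 113
 111  88  56  42  46  45  40  43  45  42  44  45]
265 [105 107 103 104  98 103 102 104 112 115 115 116 114 114 116 116 117 114
 114 117 114 116 119 116 115 107  99  93  91  83  83  85  82  74  73  83
  91  98  96 106 113 115 113 112 114 115 116 116 116 117 118 114 116 112
  93  60  42  40  44  34  40  41  35  39  40  37]
```

View pics/w2c.png

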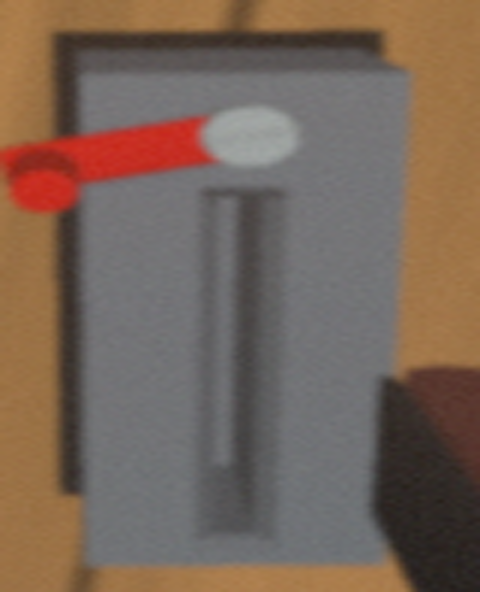

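```bash
python3 - <<'E'
from h import *
cm=camera_model("wrist")
t=at_z(cm,(345,180.2),70);b=at_z(cm,(344,275),70)
print(t,b,(t+b)/2,np.linalg.norm(t-b),"yaw",np.arctan2(-(t-b)[0],(t-b)[1]),"pivot",at_z(cm,(346,166),75))
E
```

```text
[580.81860395 237.06884735  70.        ] [599.44476451 123.85616108  70.        ] [590.13168423 180.46250422  70.        ] 114.7346773714661 yaw 0.16306282547592574 pivot [578.6016868  253.57974828  75.        ]
```

Request:
arm_command --pt "-5 0 -20 0" --pt "-5 0 -32 0" --pt "-5 0 -32 0" --pt "-5 0 -32 0" --pt "-5 0 -32 0" --pt "-5 0 -32 0" --pt "-5 0 -32 0" --pt "-5 0 -32 0" --pt "-5 0 -32 0" --pt "-5 0 -32 0" --pt "-5 0 -32 0" --pt "-5 0 -32 0" --pt "-5 0 -32 0" --pt "-5 0 -20 0" --pt "0 0 0 0" --pt "0 0 0 0" --pt "0 0 0 0" --pt "0 0 0 0"

```text
t: 9.0
ee_pos: [540.5, -184.2, 305.1]
orientation: [-1.567, -0.118, 0.119]
ft_force: [-0.2, 0.1, -0.7]
width: 52.7
```

```bash
python3 - <<'E'
from h import *
o=get_obs();print(o["t"],o["ee_pos"],o["orientation"])
cm=camera_model("wrist");im=get_image("wrist");cv2.imwrite("pics/w3.png",im);
for n,z in [("insert",12),("stand",0),("spare",12)]:
    for s in tip_of("wrist",n)[:2]:print("tip",n,round(s["conf"],2),np.round(s["at"],1),np.round(at_z(cm,s["at"],z),1))
hsv=cv2.cvtColor(im,40)
m=cv2.inRange(hsv,(3,170,150),(16,255,255))
n,l,st,c=cv2.connectedComponentsWithStats(m)
for i in range(1,n):
    if st[i,4]>60:
        ys,xs=np.nonzero(l==i);print(st[i],c[i],cv2.minAreaRect(np.c_[xs,ys].astype(np.float32)),at_z(cm,c[i],110))
cv2.imwrite("pics/w3c.png",cv2.resize(im[:300],None,fx=1.25,fy=1.25))
E
```

```text
9.0 [ 540.51780897 -184.19151056  305.05417861] [-1.56675618 -0.11779655  0.11944821]
tip insert 0.96 [315.  163.7] [ 542.2 -187.1   12. ]
tip insert 0.55 [229.5 262.4] [ 448.1 -338.1   12. ]
tip stand 0.67 [346.5 157.4] [ 581.3 -174.8    0. ]
tip spare 0.96 [382.6 155.4] [ 624.1 -163.9   12. ]
[311 157   9  36 261] [314.87356322 174.71264368] ((314.852783203125, 174.43907165527344), (35.196041107177734, 7.623434543609619), 85.91438293457031) [ 541.1862234 -182.0365541  110.       ]
```

View pics/w3c.png

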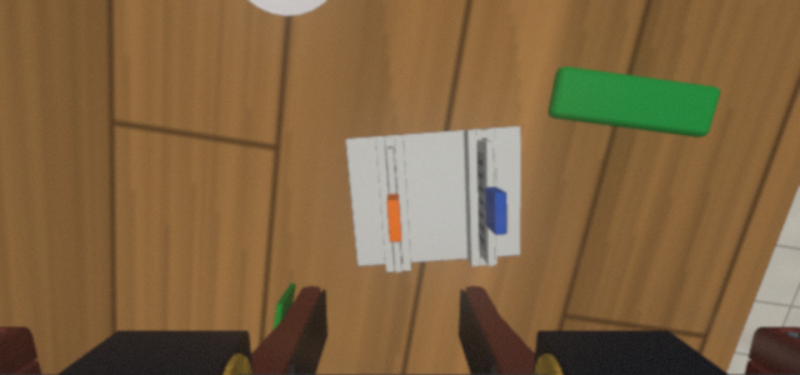

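The orange tab is at pixel (315,174), and the insert's yaw is about 0.05 more than the tool's. I'll turn and descend onto it.

Request:
arm_command --pt "0.5 0 0.5 -0.055" --pt "0 30 0 0" --pt "0 30 0 0" --pt "0 30 0 0" --pt "0 30 0 0" --pt "0 25 0 0" --pt "0 20 0 0" --pt "0 16 0 0" --pt "0 15 0 0" --pt "0 15 0 0" --pt "0 0 0 0" --pt "0 0 0 0"

```text
t: 10.2
ee_pos: [540.8, -184.3, 94.3]
orientation: [-1.564, -0.16, 0.162]
ft_force: [-0.3, 0.4, 0.2]
width: 52.9
```

Request:
arm_command --pt "0 0 0 0" --pt "0 0 0 0" --pt "0 0 0 0" --pt "0 0 0 0" --pt "0 0 0 0" --pt "0 0 0 0" --pt "0 0 0 0" --pt "0 0 0 0" --pt "0 0 0 0" --pt "0 0 0 0" --pt "0 0 0 0" --gripper 0

```text
t: 11.12
ee_pos: [541.1, -184.9, 94.9]
orientation: [-1.565, -0.161, 0.161]
ft_force: [0.3, -0.5, 3.5]
width: 9.8
```

Request:
arm_command --pt "0 -5 0 0" --pt "0 -10 0 0" --pt "0 -15 0 0" --pt "0 -20 0 0" --pt "0 -20 0 0" --pt "0 -20 0 0" --pt "0 -20 0 0" --pt "0 -10 0 0.05" --pt "0 0 0 0" --pt "0 0 0 0"

```text
t: 11.95
ee_pos: [541.1, -184.8, 215.4]
orientation: [-1.568, -0.123, 0.122]
ft_force: [-0.5, 0.3, -1.2]
width: 10.1
```

Request:
arm_command --pt "4 0 12 0" --pt "8 0 24 0" --pt "9 0 29 0" --pt "9 0 29 0" --pt "9 0 29 0" --pt "9 0 29 0" --pt "9 0 29 0" --pt "9 0 29 0" --pt "9 0 29 0" --pt "9 0 29 0" --pt "9 0 29 0" --pt "8 0 24 0" --pt "5 0 17 0" --pt "3 0 11 0" --pt "0 0 0 0" --pt "0 0 0 0" --pt "0 0 0 0" --pt "0 0 0 0"

```text
t: 13.45
ee_pos: [594.6, 175.7, 214.4]
orientation: [-1.568, -0.12, 0.121]
ft_force: [-0.1, 0.7, 0.3]
width: 9.8
```

```bash
python3 - <<'E'
from h import *
o=get_obs();print(o["t"],o["ee_pos"],o["orientation"],o["width"])
cm=camera_model("wrist");im=get_image("wrist");cv2.imwrite("pics/w4.png",im);print(cm["position"])
for n,z in [("insert",o["ee_pos"][2]-83),("slot_floor",10),("latch_pivot",70),("latch_post",112.5)]:
    for s in tip_of("wrist",n)[:2]:print("tip",n,round(s["conf"],2),np.round(s["at"],1),np.round(at_z(cm,s["at"],z),1))
cv2.imwrite("pics/w4c.png",cv2.resize(im[90:340,210:430],None,fx=3,fy=2.4))
E
```

```text
13.45 [594.59271797 175.68354343 214.44709638] [-1.5677594  -0.12034485  0.12149541] 9.8076154726942
[584.52537279 243.78240653 359.40420427]
tip insert 0.68 [313.  208.2] [594.1 176.5 131.4]
tip slot_floor 0.4 [260.3  99.6] [532.7 240.1  10. ]
tip latch_pivot 0.74 [312.8  84.7] [581.  258.2  70. ]
tip latch_pivot 0.7 [313. 207.] [596.5 159.4  70. ]
tip latch_post 0.84 [258.2  99.1] [546.4 241.3 112.5]
tip latch_post 0.38 [147.5 293. ] [477.3  82.3 112.5]
```

View pics/w4c.png

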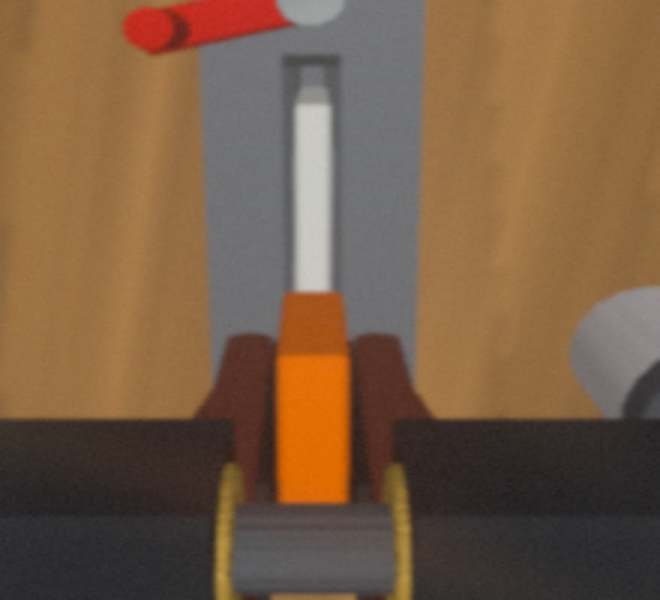

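```bash
python3 - <<'E'
from h import *
cm=camera_model("wrist");o=get_obs();T=np.array(o["ee_pos"]);print(T)
y=.155;ax=np.array([np.cos(y),np.sin(y),0]);az=np.array([-np.sin(y),np.cos(y),0])
for n,px,z in [("shoulder end(55)",(314.3,132.9),191.5),("shoulder/tab(17)",(314.5,212),191.5),("tab top near edge(17)",(314.2,237),229.5),("slot end flare(60.5)",(313.8,113.5),70),("slot end inner(56.5)",(313.8,117),65)]:
    P=at_z(cm,px,z);print(n,P.round(1),"rel TCP x,z:",((P-T)@ax).round(1),((P-T)@az).round(1))
im=cv2.imread("pics/w4.png");g=cv2.cvtColor(im,7)
print(g[100:140,314])
for r in (122,128,140,160):print(r,g[r,298:332])
E
```

```text
[594.95901077 176.16498209 214.7962023 ]
shoulder end(55) [586.9 231.4 191.5] rel TCP x,z: 0.5 55.8
shoulder/tab(17) [593.  192.8 191.5] rel TCP x,z: 0.6 16.7
tab top near edge(17) [592.6 194.1 229.5] rel TCP x,z: 0.5 18.1
slot end flare(60.5) [585.6 237.2  70. ] rel TCP x,z: 0.2 61.7
slot end inner(56.5) [586.1 234.3  65. ] rel TCP x,z: 0.2 58.8
[135 122 117 118 118 118 117 117 117 118 119 114 102  84  77  77  79  95
 113 116 117 118 117 117 117 121 132 140 141 142 141 141 147 171 188 196
 200 201 200 202]
122 [117 118 119 117 114 108  98  93  90  91  90  88 102 114 114 114 117 115
 116 109  97  91  94  91  96 103 113 117 116 117 117 116 117 118]
128 [116 113 117 116 115 112  98  90  90  90  92 110 131 141 140 141 141 142
 139 141 126 114  97  92 100 102 113 117 116 118 116 118 117 113]
140 [117 114 115 117 113 112 103  93  95 114 152 182 196 200 200 197 201 201
 199 199 189 173 137 102  99 105 111 116 116 117 114 117 116 117]
160 [114 113 115 116 115 111 105  94  97 119 154 184 194 200 201 197 198 199
 199 199 187 174 144 116 102 104 112 114 113 117 118 115 117 117]
```

Request:
arm_command --pt "-0.3 10 1 0" --pt "0 15 0 0" --pt "0 15 0 0" --pt "0 8 0 0" --pt "0 4 0 0" --pt "0 3 0 0" --pt "0 3 0 0" --pt "0 3 0 0" --pt "0 3 0 0" --pt "0 3 0 0" --pt "0 3 0 0" --pt "0 0 0 0" --pt "0 0 0 0"

```text
t: 14.78
ee_pos: [594.4, 177.8, 144.6]
orientation: [-1.567, -0.122, 0.122]
ft_force: [0.7, 0.1, -1.1]
width: 10.0
```

Request:
arm_command --pt "0 3 0 0" --pt "0 3 0 0" --pt "0 3 0 0" --pt "0 3 0 0" --pt "0 3 0 0" --pt "0 3 0 0" --pt "0 3 0 0" --pt "0 0 0 0"

```text
t: 15.45
ee_pos: [594.1, 177.6, 122.9]
orientation: [-1.568, -0.121, 0.123]
ft_force: [0.2, -0.1, -0.8]
width: 9.8
```

Request:
arm_command --pt "0 3 0 0" --pt "0 3 0 0" --pt "0 3 0 0" --pt "0 3 0 0" --pt "0 3 0 0" --pt "0 3 0 0" --pt "0 3 0 0" --pt "0 0 0 0"

```text
t: 16.12
ee_pos: [594.0, 177.6, 101.9]
orientation: [-1.568, -0.121, 0.123]
ft_force: [0.1, -0.6, -0.7]
width: 9.9
```

Request:
arm_command --pt "0 2 0 0" --pt "0 2 0 0" --pt "0 1 0 0" --pt "0 1 0 0" --pt "0 1 0 0" --pt "0 1 0 0" --pt "0 0 0 0" --pt "0 0 0 0"

```text
t: 16.78
ee_pos: [594.4, 177.8, 94.7]
orientation: [-1.567, -0.122, 0.122]
ft_force: [0.4, -0.4, -0.4]
width: 10.0
```

Request:
arm_command --pt "0 0.5 0 0" --pt "0 0.5 0 0" --pt "0 0.5 0 0" --pt "0 0 0 0"

```text
t: 17.12
ee_pos: [594.4, 177.7, 93.1]
orientation: [-1.567, -0.122, 0.122]
ft_force: [-1.6, 0.3, -1.3]
width: 9.7
```

Request:
arm_command --pt "0 0.4 0 0" --pt "0 0.4 0 0" --pt "0 0.4 0 0" --pt "0 0 0 0"

```text
t: 17.45
ee_pos: [594.6, 177.8, 92.9]
orientation: [-1.567, -0.122, 0.122]
ft_force: [-3.5, 0.0, 8.1]
width: 10.2
```

The force is 8 N upward, so it is seated. I'll release, lift and look.

Request:
arm_command --pt "0 0 0 0" --pt "0 0 0 0" --pt "0 0 0 0" --pt "0 0 0 0" --pt "0 0 0 0" --gripper 50

```text
t: 17.87
ee_pos: [594.4, 177.8, 91.8]
orientation: [-1.567, -0.122, 0.122]
ft_force: [0.1, 0.3, 1.2]
width: 39.9
```

Request:
arm_command --pt "0 0 0 0" --pt "0 -10 0 0" --pt "0 -20 0 0" --pt "0 -25 0 0" --pt "0 -25 0 0" --pt "0 -25 0 0" --pt "0 -15 0 0" --pt "0 0 0 0" --pt "0 0 0 0"

```text
t: 18.62
ee_pos: [594.9, 177.9, 213.1]
orientation: [-1.567, -0.123, 0.12]
ft_force: [0.2, -0.4, -0.7]
width: 44.0
```

```bash
python3 - <<'E'
from h import *
o=get_obs();print(o["t"],o["ee_pos"],o["orientation"],o["width"])
cm=camera_model("wrist");im=get_image("wrist");cv2.imwrite("pics/w5.png",im)
for n,z in [("insert",10),("latch_pivot",70),("latch_post",112.5)]:
    for s in tip_of("wrist",n)[:2]:print("tip",n,round(s["conf"],2),np.round(s["at"],1),np.round(at_z(cm,s["at"],z),1))
cv2.imwrite("pics/w5c.png",cv2.resize(im[60:310,210:430],None,fx=3,fy=2.4))
E
```

```text
18.6167 [594.85925992 177.86523332 213.08789693] [-1.56692123 -0.12343645  0.1199229 ] 43.99405520102939
tip insert 0.85 [311.  174.9] [592.6 177.7  10. ]
tip latch_pivot 0.68 [311.7 173. ] [591.5 191.1  70. ]
tip latch_pivot 0.58 [312.5  89.2] [581.9 257.1  70. ]
tip latch_post 0.97 [256.1 102.4] [546.  241.2 112.5]
```

View pics/w5c.png

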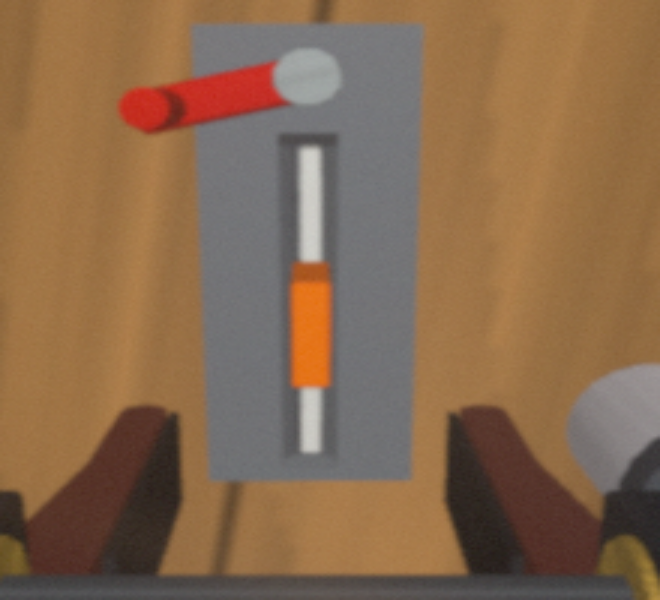

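The insert is straight and centred in the slot (crop column 311), and the latch is still open. Next I grip the post again.

Request:
arm_command --pt "-12 0 23 0" --pt "-13 0 25 0" --pt "-13 0 25 0" --pt "0 20 0 0" --pt "0 25 0 0" --pt "0 25 0 0" --pt "0 20 0 0" --pt "0 17 0 0" --pt "0 0 0 0" --pt "0 0 0 0"

```text
t: 19.65
ee_pos: [544.6, 243.6, 103.4]
orientation: [-1.569, -0.119, 0.125]
ft_force: [-0.1, 0.1, 1.3]
width: 43.9
```

Request:
arm_command --pt "0 0 0 0" --pt "0 0 0 0" --pt "0 0 0 0" --pt "0 0 0 0" --pt "0 0 0 0" --pt "0 0 0 0" --pt "0 0 0 0" --pt "0 0 0 0" --pt "0 0 0 0" --pt "0 0 0 0" --gripper 0

```text
t: 20.48
ee_pos: [546.0, 244.1, 105.5]
orientation: [-1.567, -0.122, 0.121]
ft_force: [-0.5, -0.8, 5.7]
width: 11.2
```

Request:
arm_command --pt "0.8 0 -4.1 0" --pt "1.1 0 -4 0" --pt "1.6 0 -3.8 0" --pt "2 0 -3.7 0" --pt "2.4 0 -3.4 0" --pt "2.8 0 -3.1 0" --pt "3.1 0 -2.8 0" --pt "3.4 0 -2.5 0" --pt "3.7 0 -2 0" --pt "3.8 0 -1.7 0" --pt "4 0 -1.2 0" --pt "4 0 -0.8 0" --pt "2 0 -0.2 0" --pt "1.5 0 -0.1 0" --pt "1 0 0 0" --pt "0 0 0 0" --pt "0 0 0 0"

```text
t: 21.9
ee_pos: [586.2, 215.2, 105.2]
orientation: [-1.569, -0.119, 0.125]
ft_force: [-4.7, -1.8, 11.7]
width: 10.9
```

Request:
arm_command --pt "0.8 0 0 0" --pt "0.8 0 0 0" --pt "0 0 0 0" --pt "0 0 0 0"

```text
t: 22.23
ee_pos: [587.7, 215.6, 105.1]
orientation: [-1.569, -0.119, 0.125]
ft_force: [-5.4, -2.2, 11.1]
width: 11.4
```

Release, lift clear, and check.

Request:
arm_command --pt "0 0 0 0" --pt "0 0 0 0" --pt "0 0 0 0" --pt "0 0 0 0" --pt "0 0 0 0" --pt "0 -10 0 0" --pt "0 -20 0 0" --pt "0 -25 0 0" --pt "0 -25 0 0" --pt "0 -25 0 0" --pt "0 -25 -15 0" --pt "0 0 -15 0" --pt "0 0 -15 0" --pt "0 0 0 0" --pt "0 0 0 0" --pt "0 0 0 0" --gripper 50

```text
t: 23.57
ee_pos: [595.4, 172.3, 233.7]
orientation: [-1.568, -0.119, 0.123]
ft_force: [-0.5, -0.2, 0.5]
width: 43.9
```

```bash
python3 - <<'E'
from h import *
o=get_obs();print(o["t"],o["ee_pos"],o["orientation"],o["width"],o["ft_force"])
cm=camera_model("wrist");im=get_image("wrist");cv2.imwrite("pics/w6.png",im)
for n,z in [("insert",10),("latch_pivot",70),("latch_post",112.5)]:
    for s in tip_of("wrist",n)[:2]:print("tip",n,round(s["conf"],2),np.round(s["at"],1),np.round(at_z(cm,s["at"],z),1))
cv2.imwrite("pics/w6c.png",cv2.resize(im[60:310,210:430],None,fx=3,fy=2.4))
E
```

```text
23.5667 [595.40075414 172.26426294 233.70566988] [-1.56755879 -0.11925409  0.12286689] 43.86136095852198 [-0.5328781  -0.22550038  0.5323157 ]
tip insert 0.94 [313.4 166.7] [593.8 177.   10. ]
tip latch_pivot 0.9 [313.5  86.2] [582.  254.7  70. ]
tip latch_post 0.86 [311.5 136.5] [586.6 217.  112.5]
```

View pics/w6c.png

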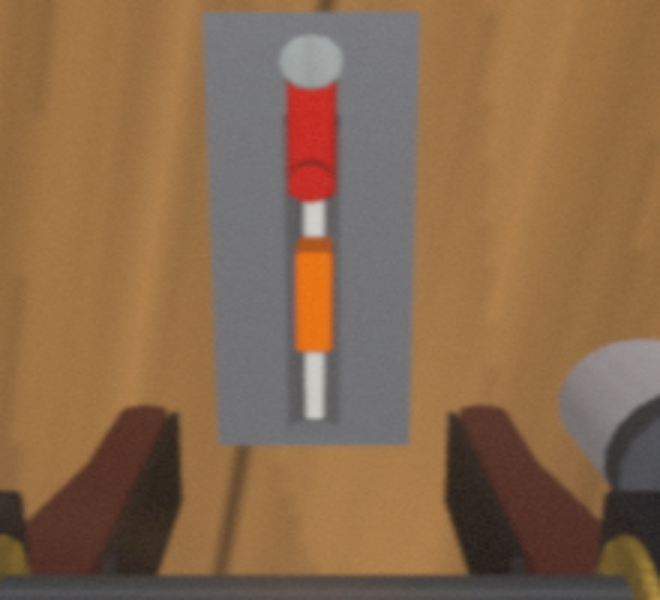

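```bash
python3 -c "
from workcell import *
print(close_job())"
```

```text
the job is handed in; nothing more can be done
None
```

The orange-tabbed insert is put away in the small grey dock with the red latch closed over it, and the job was handed in at about 24 s of the 64 s allowed. The hand-in gives no verdict, so success is my reading of the last checks.

- **Opening the latch:** I gripped its post and swung it to about 1.45 rad before touching the insert.
- **Seating the insert:** It slid in with almost no resistance. The contact force was about 8 N when it reached the floor. A picture after release showed it straight and centred.
- **Closing the latch:** I swung the post back and released it. In the last picture the latch lies along the slot over the insert's shoulder, at an estimated 0.03 rad (limit 0.15). The gripper is open and clear, at about 234 mm.
- **Disagreements:**
  - One earlier wrist picture put the slot and pivot about 4 mm off the others. I took the pivot from the gripper's own positions instead.
  - While I held the latch post for closing, the force sensor read 6–12 N upward, cause unknown. It went back to zero on release.
- **Not checked at the end:** I did not re-measure the blue-tabbed insert or the loose items. Nothing in the moves suggested contact with them.

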